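# Line up the sample jars by size for logging

## Robot

A 6-joint arm with a two-finger parallel gripper is mounted at the origin on the work surface. World frame = base frame: x ahead of the robot, y to its left, z up, the work surface at z = 0. Lengths are in mm, angles in rad, forces in N, time in s.
With the tool pointing down it reaches from about 350 to 775 mm from the base axis. Payload 7.3 kg.
Tool frame: the origin (TCP) lies at the very end of the fingers, on their centre line; the grasp point (between the pads) lies 19 mm behind it; x points along the fingers, y is the direction in which the jaws open and shut, and the axes are right-handed (so a half turn about x gives the same grasp; the last joint's range is limited). The gripper opens to 92 mm and grips with 3 to 60 N. Pads are 19 mm wide; open, the fingers measure 130 mm over their backs; the gripper's body (75 mm by 190 mm) begins 47 mm behind the grasp point.
Start: joints at [-1.457, 0.342, 1.524, -0, 1.275, -0.146], TCP at [134.888, -507.396, 226.741] pointing down, gripper open.
Joint ranges: [-2.53, 2.53], [-0.77, 2.02], [0.04, 2.7], [-1, 4.14], [0.28, 2.66], [-3.11, 3.11]. Speed limits (rad/s): [2.57, 2.57, 3.14, 3.14, 3.14, 3.14].

## Interface

Orientations are given as [roll, pitch, yaw] about the fixed x, y, z axes, in that order (R = Rz(yaw) Ry(pitch) Rx(roll)).
In Python, from plant import bot gives the robot as it stands.
- The arm moves only by the tool step_arm, never from a script. Its argument "targets" is a list that holds one entry, the list of rows, each a list of 4 numbers: the shift along the tool's x, y, z in m, then the turn about the tool's x in degrees. A call has exactly 5 rows; each row is the pose to reach, as a shift and turn from the pose measured when the call began, along the tool's axes at that moment; what a row does not reach only later rows make up. A row lasts 1/12 s, in which the tool goes at most 41.7 mm and 7.16 degrees, less where a joint would pass 70% of its speed; a pose out of reach is approached as far as the arm can. A call with a gripper value outside its range is refused whole. "jaw" is the closure, from 0 (fully open) to 1 (shut), set as the call begins (left out, the last holds). The fingers move at their own pace and stop on an object; the grip force is fixed at half the most. Time passes only in rows, so rows that repeat a pose let the fingers close, or fill a call up. It gives the time, the measured TCP pose, the force and the opening at its end, in the units of the state.
- bot.get_obs(): the state, without advancing time (a new reading comes with each control period).
- bot.capture(name): name is "scene" or "top"; returns a dict with "color" (384x512x3 uint8, red, green, blue), "depth" (384x512 float32, mm along the optical axis (not along the pixel's ray), 0 where there is no reading), "fov_y" (degrees; the focal length in pixels is half the picture's height over the tangent of half this angle, whatever the lens; pixels are square), "cx", "cy" (the principal point, pixels), "rvec" (rotation vector, rad) and "tvec" (3), from world to camera coordinates, as OpenCV has them. Camera axes: x right, y down, z forward; pixel columns grow to the right and rows downward; lengths in mm; the calibration is good to about 2 mm. A picture is of the moment at which its call begins.
- bot.close_job(): hands the job in, once; it reports no verdict.
The state is a dict: "time": time; "joint_positions": joint angles; "dq": joint speeds; "tau": joint torques, N m; "tool_pos": TCP position; "tcp_rot": TCP orientation; "contact_force": force on the tool from outside, world axes, zero at the start; "moment": the same for the moment, N m; "grip_width": finger opening in mm.
Only numpy, scipy, OpenCV 4.12 (cv2) and the standard library are available. Lean on these libraries where they do the work, as an engineer would, in place of code of your own. Each camera call takes 0.05 s, during which the arm holds its last target. There are 200 camera calls.

## Task

Line the four sample jars up in order of size on the strip: one jar standing centred on each round rubber pad, the smallest on the pad next to the upright steel end stop and the largest on the pad at the far end. Keep the jars upright throughout, and do not knock or shift the glass beaker that stands among them.

Things in the scene. Friction and masses are not known exactly. Their poses are not given: they have to be found in the camera images.
- jar_34_centre (a point): the smallest of four round closed sample jars (white body with a paper band, ribbed blue screw cap, straight-sided, loose, upright): 34 mm across, 44 mm high over the cap. The point is its centre, half-way up (22 mm above its underside), z up along its axis.
- jar_42_centre (a point): the second smallest of four round closed sample jars (white body with a paper band, ribbed blue screw cap, straight-sided, loose, upright): 42 mm across, 56 mm high over the cap. The point is its centre, half-way up (28 mm above its underside), z up along its axis.
- jar_50_centre (a point): the second largest of four round closed sample jars (white body with a paper band, ribbed blue screw cap, straight-sided, loose, upright): 50 mm across, 68 mm high over the cap. The point is its centre, half-way up (34 mm above its underside), z up along its axis.
- jar_58_centre (a point): the largest of four round closed sample jars (white body with a paper band, ribbed blue screw cap, straight-sided, loose, upright): 58 mm across, 80 mm high over the cap. The point is its centre, half-way up (40 mm above its underside), z up along its axis.
- pad_a: flat round black rubber pad with a thin grey ring, 66 mm across, 3 mm thick, fixed on the aluminium strip (strip 450 x 94 x 4 mm, so the pad's top is 7 mm above the table); the pad at the -y end of the row of four, which are about 84 mm apart and not quite in a straight line. Origin: centre of its underside, which is 4 mm above the table; z up, y along the strip.
- pad_b: flat round black rubber pad with a thin grey ring, 66 mm across, 3 mm thick, fixed on the aluminium strip (strip 450 x 94 x 4 mm, so the pad's top is 7 mm above the table); the pad second from the -y end of four, which are about 84 mm apart and not quite in a straight line. Origin: centre of its underside, which is 4 mm above the table; z up, y along the strip.
- pad_c: flat round black rubber pad with a thin grey ring, 66 mm across, 3 mm thick, fixed on the aluminium strip (strip 450 x 94 x 4 mm, so the pad's top is 7 mm above the table); the pad third from the -y end of four, which are about 84 mm apart and not quite in a straight line. Origin: centre of its underside, which is 4 mm above the table; z up, y along the strip.
- pad_d: flat round black rubber pad with a thin grey ring, 66 mm across, 3 mm thick, fixed on the aluminium strip (strip 450 x 94 x 4 mm, so the pad's top is 7 mm above the table); the pad at the +y end of the row of four, which are about 84 mm apart and not quite in a straight line. Origin: centre of its underside, which is 4 mm above the table; z up, y along the strip.
- stop: upright steel end stop, a plate 74 mm wide across the strip, 4 mm thick and 34 mm high on a 24 mm foot, fixed at one end of the strip, about 72 mm beyond the end pad; it may be at either end (the other end has a small white dish, 42 mm across, 12 mm high, fixed). Origin: centre of its underside, 4 mm above the table; y along the strip.
- beaker_centre (a point): small empty glass beaker standing loose on the table among the jars, 44 mm across the rim, 55 mm high; not to be knocked over or shifted. The point is its centre, half-way up.
Things that resemble listed ones, but are neither listed nor needed, are in the scene too. What is shaped like the part that bears jar_42_centre but orange is not meant.

How it is judged (in metres and radians):
At the end, for the whole second after the job is handed in: Counted from the steel end stop, the pads carry the 34, 42, 50 and 58 mm jars in that order, each within 13 mm of its pad's centre, standing on the pad upright (within 0.1 rad), released and at rest (((horizontal distance between stop and pad_a below 0.15 m and horizontal distance between jar_34_centre and pad_a below 0.013 m and horizontal distance between jar_42_centre and pad_b below 0.013 m and horizontal distance between jar_50_centre and pad_c below 0.013 m and horizontal distance between jar_58_centre and pad_d below 0.013 m) or (horizontal distance between stop and pad_d below 0.15 m and horizontal distance between jar_34_centre and pad_d below 0.013 m and horizontal distance between jar_42_centre and pad_c below 0.013 m and horizontal distance between jar_50_centre and pad_b below 0.013 m and horizontal distance between jar_58_centre and pad_a below 0.013 m)) and height (world z) of jar_34_centre between 0.025 and 0.033 m and angle between each of jar_34_centre, jar_42_centre, jar_50_centre, jar_58_centre's own z axis and vertical below 0.1 rad and linear speed of each of jar_34, jar_42, jar_50, jar_58 below 0.02 m/s and height (world z) of jar_42_centre between 0.031 and 0.039 m and height (world z) of jar_50_centre between 0.037 and 0.045 m and height (world z) of jar_58_centre between 0.043 and 0.051 m); the robot touches nothing.
It fails at once if a jar is tipped by more than 0.6 rad (angle between any of jar_34_centre, jar_42_centre, jar_50_centre, jar_58_centre's own z axis and vertical above 0.6 rad).
It fails at once if the glass beaker is shifted by more than 20 mm or tipped by more than 0.5 rad (distance of beaker_centre from where it was at the start of the episode above 0.02 m or angle between beaker_centre's own z axis and vertical above 0.5 rad).
It also fails if it takes over 107 s, if anything falls off the work surface, if the arm or the gripper's body presses on something with over 40 N, if the wrist force passes 120 N, or if a joint passes its speed limit or range.

## Working session

There is one attempt and no reset: what is moved stays moved. The work goes in short steps, Python scripts to look and compute and a tool call to move; the robot and the scene stay as the last step left them, time stands still between calls to the robot, and variables do not carry over. Pictures are saved under pics/ and viewed, about 12 in all and at most 16, crops included, and the job is handed in when it is done.

Besides the shell and the picture viewer there is one more tool, called after "Request:" as name(argument=value, ...), one argument or row to a line, values as JSON. step_arm: Moves the arm, as the interface text tells. Its arguments: {"type":"object","properties":{"targets":{"type":"array","items":{"type":"array","items":{"type":"array","items":{"type":"number"}}}},"jaw":{"type":"number"}},"required":["targets"]}

```bash
mkdir -p pics; cat > h.py <<'E'
import numpy as np, cv2
from plant import bot
def cap(n):
    d=bot.capture(n); f=192/np.tan(np.radians(d["fov_y"])/2)
    d["K"]=np.array([[f,0,d["cx"]],[0,f,d["cy"]],[0,0,1]]); d["R"]=cv2.Rodrigues(np.array(d["rvec"],float))[0]; d["t"]=np.array(d["tvec"],float).ravel(); return d
def cloud(d):
    v,u=np.mgrid[:384,:512]; r=np.stack([u,v,np.ones_like(u)],-1)@np.linalg.inv(d["K"]).T
    return (r*d["depth"][...,None]-d["t"])@d["R"]
def save(d,p): cv2.imwrite(p,d["color"][...,::-1])
E
python3 - <<'E'
from h import *
o=bot.get_obs(); print(o["time"],o["tool_pos"],o["tcp_rot"],o["grip_width"])
ims=[]
for n in("scene","top"):
    d=cap(n); save(d,f"pics/{n}0.png"); print(n,d["fov_y"],d["cx"],d["cy"],-d["R"].T@d["t"])
    np.savez(f"{n}0.npz",color=d["color"],cloud=cloud(d),depth=d["depth"])
E
```

```text
0.0 [ 134.84549405 -506.97630563  226.0488509 ] [-1.72519454  1.56928862  1.67619853] 92.13806558946908
scene 46.055877954570235 250.90774867823862 190.93239081868214 [ 987.47861695  522.33885254 1011.54103129]
top 57.59348465205142 248.36604131768217 191.97277020624927 [420.98172117 -14.93680379 842.33391419]
```

View pics/top0.png

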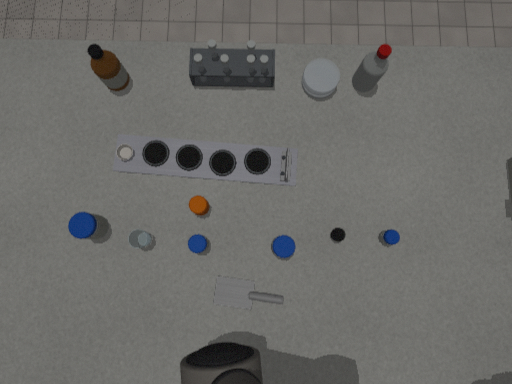

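View pics/scene0.png

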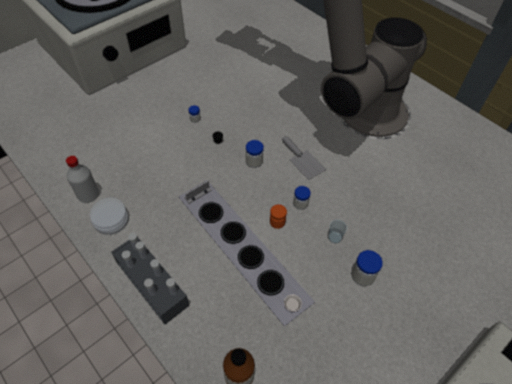

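Top view: the stop is at the right (286,165), pads sit at (155,153), (189,157), (222,162) and (257,161). The blue caps are at (391,237), (198,243), (284,246) and (83,225), the beaker at about (140,239), the orange decoy at (199,205) and a black object at (338,234). Next I measure the positions.

```bash
cat >> h.py <<'E'
def proj(d,u,v,z):
    r=d["R"].T@np.linalg.inv(d["K"])@np.array([u,v,1.]); c=-d["R"].T@d["t"]; return c+r*(z-c[2])/r[2]
def caps(d):
    hsv=cv2.cvtColor(d["color"],cv2.COLOR_RGB2HSV); m=cv2.inRange(hsv,(105,150,50),(130,255,255))
    n,l,s,c=cv2.connectedComponentsWithStats(m); P=cloud(d); out=[]
    for i in range(1,n):
        if s[i,4]<40: continue
        q=P[l==i]; zt=np.percentile(q[:,2],90); zt=min((44,56,68,80,51,63,75,87),key=lambda h:abs(h-zt)) if d.get("snap",1) else zt
        top=(l==i)&(abs(P[...,2]-zt)<5); v,u=np.nonzero(top)
        (cu,cv_),r=cv2.minEnclosingCircle(np.stack([u,v],1).astype(np.float32))
        out.append((s[i,4],round(float(np.percentile(q[:,2],90)),1),proj(d,cu,cv_,zt).round(1),proj(d,u.mean(),v.mean(),zt).round(1),round(r,1)))
    return out
E
python3 - <<'E'
from h import *
np.set_printoptions(suppress=True)
for n in("top","scene"):
    d=cap(n); print(n)
    for c in caps(d): print(*c)
    P=cloud(d); g=d["color"].max(2); 
    m=((g<45)&(P[...,2]<20)&(P[...,2]>-5)).astype(np.uint8)
    k,l,s,c=cv2.connectedComponentsWithStats(m)
    for i in range(1,k):
        if 100<s[i,4]<2000: 
            v,u=np.nonzero(l==i); e=cv2.fitEllipse(cv2.convexHull(np.stack([u,v],1).astype(np.int32)))
            print("dark",s[i],proj(d,*e[0],7).round(1))
    if n=="top":
        for a,(u0,v0,w) in {"beaker":(142,239,18),"orange":(199,205,16),"black":(338,234,12),"handle":(266,297,18),"stop":(286,165,20)}.items():
            q=P[v0-w:v0+w,u0-w:u0+w].reshape(-1,3); q=q[q[:,2]>(12 if a!='handle' else 5)]
            if len(q): print(a,len(q),q.min(0).round(),q.max(0).round(),np.median(q,0).round())
        cv2.imwrite("pics/z.png",cv2.resize(d["color"][130:270,60:180,::-1],None,fx=5,fy=5,interpolation=3)[:600])
E
```

```text
top
555 80.8 [460.8 347.5  80. ] [459.8 347.   80. ] 13.7
173 44.3 [ 447.1 -340.9   44. ] [ 447.1 -341.1   44. ] 7.4
260 56.7 [425.   98.1  56. ] [424.4  98.2  56. ] 9.2
379 68.4 [421.2 -92.7  68. ] [421.7 -93.1  68. ] 11.1
dark [145 142  22  22 374] [642.1 215.8   7. ]
dark [178 147  23  21 373] [634.3 133.6   7. ]
dark [246 151  23  21 371] [627.  -34.5   7. ]
dark [211 152  23  23 381] [620.9  50.8   7. ]
beaker 247 [414. -15.  12.] [456. 253. 842.] [434. 242.  41.]
orange 321 [421. -15.  14.] [533. 120. 842.] [511.  98.  55.]
black 160 [ 421. -241.   12.] [468. -15. 842.] [ 451. -224.   25.]
handle 309 [281. -98.   6.] [421. -15. 842.] [306. -59.  17.]
stop 84 [ 421. -107.   13.] [655. -15. 842.] [ 614. -104.   36.]
scene
76 46.6 [ 451.8 -339.6   44. ] [ 451.2 -341.    44. ] 4.7
195 70.6 [426.5 -91.2  68. ] [425.4 -92.1  68. ] 8.2
164 58.8 [429.1 100.1  56. ] [428.2  99.5  56. ] 7.3
442 83.0 [463.5 349.3  80. ] [463.7 349.3  80. ] 12.4
dark [483  32  29  18 142] [-646.5   47.4    7. ]
dark [200 203  23  20 355] [629.6 -33.4   7. ]
dark [222 222  23  22 389] [624.2  51.9   7. ]
dark [239 246  24  23 431] [636.3 134.3   7. ]
dark [258 271  25  24 482] [645.3 216.8   7. ]
```

View pics/z.png

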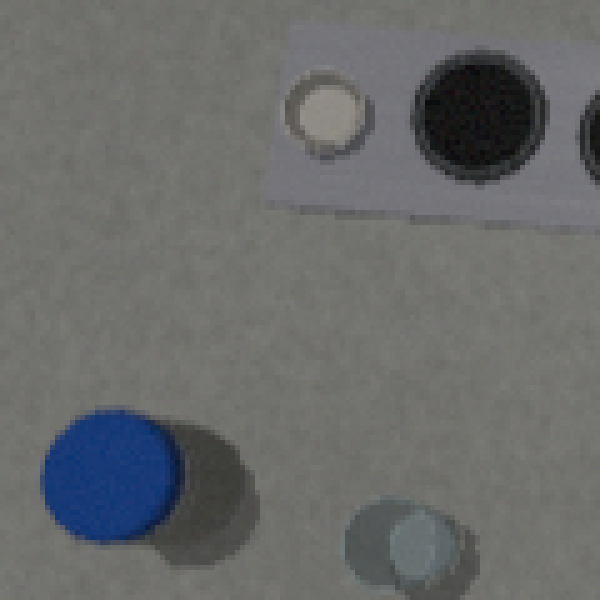

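The beaker sits near (434,238), upright and clear of its neighbours, and its nearest jar (58 mm) is about 110 mm away. Now the tool axes.

```bash
cat > go.py <<'E'
import sys
from plant import bot
from scipy.spatial.transform import Rotation as Q
import numpy as np
np.set_printoptions(suppress=True,precision=4)
o=bot.get_obs(); R=Q.from_euler("xyz",o["tcp_rot"]).as_matrix(); p=np.array(o["tool_pos"])
print("t",o["time"],"tcp",p.round(1),"q",np.array(o["joint_positions"]).round(2),"F",np.array(o["contact_force"]).round(1),"w",round(o["grip_width"],1))
print("R",R.round(3).tolist(),"yaw of tool y",np.degrees(np.arctan2(R[1,1],R[0,1])).round(2))
for a in sys.argv[1:]:
    print(a,"tool shift m:",(R.T@(np.array(eval(a),float)-p)/1000).round(4))
E
python3 go.py "[449,-340,140]" "[449,-340,15]"
python3 - <<'E'
from h import *
d=cap("top"); P=cloud(d); hsv=cv2.cvtColor(d["color"],cv2.COLOR_RGB2HSV); m=cv2.inRange(hsv,(0,150,80),(18,255,255))
m[:,:170]=0;m[:,230:]=0;m[:180]=0
q=P[(m>0)&(P[...,2]>50)&(P[...,2]<62)]; print(q.min(0),q.max(0))
E
```

```text
t 0.2 tcp [ 134.9 -507.2  226.3] q [-1.46  0.34  1.52 -0.    1.28 -0.15] F [ 0.9  0.7 -0.7] w 91.6
R [[-0.0, 0.257, -0.966], [0.001, -0.966, -0.257], [-1.0, -0.001, -0.0]] yaw of tool y -75.12
[449,-340,140] tool shift m: [ 0.0864 -0.0808 -0.3465]
[449,-340,15] tool shift m: [ 0.2114 -0.0807 -0.3465]
[494.00086607  79.2252205   50.03443646] [530.83209907 120.25828007  59.69140223]
```

Request:
step_arm(
  targets=[
    [[0.008, -0.008, -0.035, -7], [0.016, -0.016, -0.07, -14], [0.024, -0.024, -0.105, -21], [0.032, -0.032, -0.14, -28], [0.04, -0.04, -0.175, -35]],
  ],
  jaw=0,
)

```text
time: 0.67
tool_pos: [294.9, -422.6, 186.1]
tcp_rot: [-2.447, 1.57, 1.571]
contact_force: [0.5, -0.4, -0.4]
grip_width: 91.9
```

```bash
python3 go.py "[449,-340,120]"
```

```text
t 0.6667 tcp [ 294.9 -422.6  186.1] q [-1.11  0.36  1.61  0.    1.17 -0.42] F [ 0.5 -0.4 -0.4] w 91.9
R [[-0.0, 0.768, -0.64], [0.001, -0.64, -0.768], [-1.0, -0.0, -0.0]] yaw of tool y -39.8
[449,-340,120] tool shift m: [ 0.0662  0.0655 -0.162 ]
```

Request:
step_arm(
  targets=[
    [[0.013, 0.013, -0.032, -7], [0.026, 0.026, -0.065, -14], [0.04, 0.039, -0.098, -21], [0.053, 0.052, -0.13, -28], [0.066, 0.0655, -0.162, -35]],
  ],
)

```text
time: 1.08
tool_pos: [450.3, -338.8, 119.4]
tcp_rot: [-2.821, 1.57, 1.814]
contact_force: [-0.4, -0.7, 0.0]
grip_width: 92.0
```

```bash
python3 go.py "[449,-340,90]" "[449,-340,10]"
```

```text
t 1.0833 tcp [ 450.3 -338.8  119.4] q [-0.78  0.52  1.56  0.    1.06 -0.7 ] F [-0.4 -0.7  0. ] w 92.0
R [[-0.0, 0.997, -0.077], [0.001, -0.077, -0.997], [-1.0, -0.0, -0.001]] yaw of tool y -4.44
[449,-340,90] tool shift m: [ 0.0294 -0.0012  0.0013]
[449,-340,10] tool shift m: [ 0.1094 -0.0012  0.0014]
```

Request:
step_arm(
  targets=[
    [[0.028, -0.001, 0.001, -4.5], [0.056, -0.001, 0.001, -4.5], [0.084, -0.001, 0.001, -4.5], [0.1, -0.001, 0.001, -4.5], [0.1075, -0.001, 0.001, -4.5]],
  ],
)

```text
time: 1.5
tool_pos: [448.0, -338.3, 9.1]
tcp_rot: [-2.415, 1.565, 2.299]
contact_force: [-0.4, -0.2, 0.9]
grip_width: 92.0
```

Request:
step_arm(
  targets=[
    [[0, 0, 0, 0], [0, 0, 0, 0], [0, 0, 0, 0], [0, 0, 0, 0], [0, 0, 0, 0]],
  ],
  jaw=1,
)

```text
time: 1.92
tool_pos: [448.6, -338.9, 10.3]
tcp_rot: [-2.473, 1.568, 2.241]
contact_force: [-0.2, -0.5, 0.3]
grip_width: 63.0
```

Request:
step_arm(
  targets=[
    [[0, 0, 0, 0], [0, 0, 0, 0], [0, 0, 0, 0], [0, 0, 0, 0], [0, 0, 0, 0]],
  ],
)

```text
time: 2.33
tool_pos: [448.6, -338.9, 10.5]
tcp_rot: [-2.484, 1.568, 2.23]
contact_force: [-0.5, 0.2, 1.9]
grip_width: 33.4
```

```bash
python3 go.py "[630,-34,60]" "[449,-340,60]"
```

```text
t 2.3333 tcp [ 448.6 -338.9   10.5] q [-0.78  0.66  1.66  0.    0.82 -0.79] F [-0.5  0.2  1.9] w 33.4
R [[-0.002, 1.0, 0.001], [0.002, 0.001, -1.0], [-1.0, -0.002, -0.002]] yaw of tool y 0.07
[630,-34,60] tool shift m: [-0.0491  0.1817 -0.3048]
[449,-340,60] tool shift m: [-0.0495  0.0003  0.001 ]
```

Request:
step_arm(
  targets=[
    [[-0.035, 0, 0, 0], [-0.065, 0.01, -0.017, 0], [-0.065, 0.03, -0.051, 0], [-0.065, 0.05, -0.085, 0], [-0.065, 0.07, -0.119, 0]],
  ],
)

```text
time: 2.75
tool_pos: [519.2, -219.1, 76.3]
tcp_rot: [-2.776, 1.569, 1.936]
contact_force: [0.2, -0.8, -0.6]
grip_width: 33.2
```

```bash
python3 go.py "[628,-33,75]"
```

```text
t 2.75 tcp [ 519.2 -219.1   76.3] q [-0.54  0.57  1.61  0.    0.97 -0.54] F [ 0.2 -0.8 -0.6] w 33.2
R [[-0.001, 1.0, -0.0], [0.002, -0.0, -1.0], [-1.0, -0.001, -0.002]] yaw of tool y -0.02
[628,-33,75] tool shift m: [ 0.0016  0.1087 -0.1861]
```

Request:
step_arm(
  targets=[
    [[0, 0.022, -0.037, 0], [0, 0.044, -0.074, 0], [0, 0.066, -0.111, 0], [0, 0.088, -0.149, 0], [0, 0.109, -0.186, 0]],
  ],
)

```text
time: 3.17
tool_pos: [624.8, -38.4, 76.5]
tcp_rot: [-2.64, 1.569, 2.072]
contact_force: [0.9, -1.0, -1.5]
grip_width: 33.2
```

```bash
python3 go.py "[628,-33,18.5]"; python3 - <<'E'
from h import *
for n in("top","scene"):
    d=cap(n);d["snap"]=0
    for c in caps(d): print(n,*c)
E
```

```text
t 3.1667 tcp [624.8 -38.4  76.5] q [-0.18  0.67  1.41  0.    1.06 -0.18] F [ 0.9 -1.  -1.5] w 33.2
R [[-0.001, 1.0, -0.0], [0.002, -0.0, -1.0], [-1.0, -0.001, -0.002]] yaw of tool y -0.02
[628,-33,18.5] tool shift m: [ 0.058   0.0033 -0.0053]
top 555 80.7 [460.3 347.   80.7] [460.  346.8  80.7] 13.7
top 54 68.9 [ 420.8 -108.6   68.9] [ 419.2 -111.2   68.9] 7.5
scene 189 70.6 [427.6 -89.1  70.6] [427.  -90.6  70.6] 7.9
scene 164 58.7 [429.2 100.4  58.7] [429.3 100.5  58.7] 7.3
scene 439 82.9 [464.5 349.9  82.9] [464.7 349.7  82.9] 12.4
```

Request:
step_arm(
  targets=[
    [[0.02, 0.003, -0.005, 0], [0.038, 0.003, -0.005, 0], [0.05, 0.003, -0.005, 0], [0.0575, 0.003, -0.005, 0], [0.0585, 0.003, -0.005, 0]],
  ],
)

```text
time: 3.68
tool_pos: [628.6, -30.0, 17.0]
tcp_rot: [-2.914, 1.567, 1.804]
contact_force: [-0.6, 0.6, 0.2]
grip_width: 33.3
```

```bash
python3 go.py "[628,-33,18]"
```

```text
t 3.6833 tcp [628.6 -30.   17. ] q [-0.17  0.75  1.45  0.    0.95 -0.18] F [-0.6  0.6  0.2] w 33.3
R [[-0.001, 1.0, 0.005], [0.003, 0.005, -1.0], [-1.0, -0.001, -0.003]] yaw of tool y 0.28
[628,-33,18] tool shift m: [-0.001  -0.0006  0.003 ]
```

Request:
step_arm(
  targets=[
    [[-0.001, 0, 0.003, 0], [-0.001, 0, 0.003, 0], [0, 0, 0.003, 0], [0, 0, 0.003, 0], [0, 0, 0.003, 0]],
  ],
)

```text
time: 4.1
tool_pos: [628.7, -33.2, 17.3]
tcp_rot: [-3.036, 1.567, 1.681]
contact_force: [-0.2, 0.3, 0.0]
grip_width: 33.7
```

Request:
step_arm(
  targets=[
    [[0, 0, 0, 0], [0, 0, 0, 0], [0, 0, 0, 0], [0, 0, 0, 0], [0, 0, 0, 0]],
  ],
  jaw=0.2,
)

```text
time: 4.52
tool_pos: [628.7, -33.1, 17.3]
tcp_rot: [-3.046, 1.567, 1.671]
contact_force: [-0.2, 0.2, 0.1]
grip_width: 62.3
```

```bash
python3 go.py "[424,-91,110]"
```

```text
t 4.5167 tcp [628.7 -33.1  17.3] q [-0.18  0.75  1.45  0.    0.95 -0.18] F [-0.2  0.2  0.1] w 62.3
R [[-0.0, 1.0, 0.005], [0.003, 0.005, -1.0], [-1.0, -0.0, -0.003]] yaw of tool y 0.28
[424,-91,110] tool shift m: [-0.0928 -0.205   0.0566]
```

Request:
step_arm(
  targets=[
    [[-0.035, 0, 0, 0], [-0.07, 0, 0, 0], [-0.093, -0.025, -0.016, 0], [-0.093, -0.058, -0.038, 0], [-0.093, -0.091, -0.06, 0]],
  ],
)

```text
time: 4.93
tool_pos: [537.7, 26.2, 112.1]
tcp_rot: [2.205, 1.566, 0.638]
contact_force: [-0.8, 0.2, -0.6]
grip_width: 73.7
```

```bash
python3 go.py "[427,99,105]"
```

```text
t 4.9333 tcp [537.7  26.2 112.1] q [-0.1   0.48  1.65  0.    1.01 -0.1 ] F [-0.8  0.2 -0.6] w 73.7
R [[0.004, 1.0, 0.004], [0.003, 0.004, -1.0], [-1.0, 0.004, -0.003]] yaw of tool y 0.2
[427,99,105] tool shift m: [ 0.0069 -0.1104 -0.0731]
```

Request:
step_arm(
  targets=[
    [[0.002, -0.03, -0.02, 0], [0.004, -0.06, -0.04, 0], [0.006, -0.09, -0.06, 0], [0.007, -0.11, -0.073, 0], [0.007, -0.11, -0.073, 0]],
  ],
  jaw=0.25,
)

```text
time: 5.35
tool_pos: [422.7, 100.8, 104.7]
tcp_rot: [-3.084, 1.567, 1.635]
contact_force: [-0.2, -0.4, 0.2]
grip_width: 68.9
```

```bash
python3 go.py "[427,99,15]"; python3 - <<'E'
from h import *
for n in("top","scene"):
    d=cap(n)
    for c in caps(d): print(n,*c)
    save(d,f"pics/{n}1.png")
cv2.imwrite("pics/s1.png",cv2.resize(d["color"][80:300,120:420,::-1],None,fx=2.6,fy=2.6,interpolation=3))
E
```

```text
t 5.35 tcp [422.7 100.8 104.7] q [0.05 0.33 1.93 0.   0.88 0.05] F [-0.2 -0.4  0.2] w 68.9
R [[-0.0, 1.0, 0.006], [0.003, 0.006, -1.0], [-1.0, -0.0, -0.003]] yaw of tool y 0.35
[427,99,15] tool shift m: [0.0896 0.0043 0.0021]
top 167 51.3 [627.4 -37.7  51. ] [627.1 -37.6  51. ] 7.1
top 405 81.0 [460.4 348.4  80. ] [460.7 353.   80. ] 13.2
top 378 68.6 [421.4 -92.8  68. ] [421.6 -93.   68. ] 11.1
scene 193 71.0 [425.5 -92.7  68. ] [425.6 -92.6  68. ] 8.1
scene 157 58.8 [429.4 101.4  56. ] [427.9 101.   56. ] 7.2
scene 116 53.6 [632.5 -33.8  56. ] [630.7 -34.3  56. ] 5.7
scene 444 83.0 [463.5 349.7  80. ] [463.6 349.3  80. ] 12.6
```

View pics/s1.png

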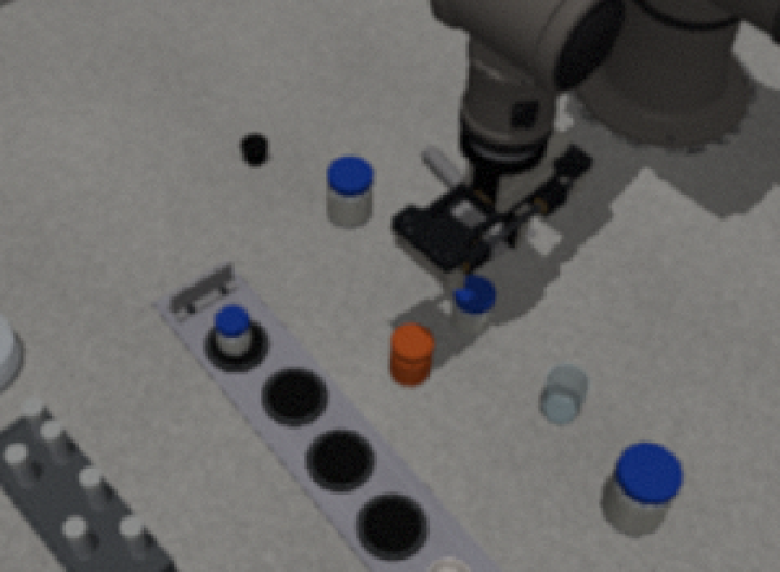

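The 34 mm jar stands on pad_a, about 3 mm off centre. The gripper is above the 42 mm jar and clear of the orange decoy, so I descend.

Request:
step_arm(
  targets=[
    [[0.01, 0.004, 0.002, 0], [0.03, 0.004, 0.002, 0], [0.055, 0.004, 0.002, 0], [0.08, 0.004, 0.002, 0], [0.089, 0.004, 0.002, 0]],
  ],
)

```text
time: 5.87
tool_pos: [431.8, 96.6, 13.3]
tcp_rot: [2.559, 1.568, 0.992]
contact_force: [-0.1, -0.8, -0.6]
grip_width: 69.2
```

Request:
step_arm(
  targets=[
    [[0, 0, 0, 0], [0, 0, 0, 0], [0, 0, 0, 0], [0, 0, 0, 0], [0, 0, 0, 0]],
  ],
  jaw=1,
)

```text
time: 6.28
tool_pos: [432.6, 96.6, 14.2]
tcp_rot: [2.173, 1.566, 0.606]
contact_force: [0.4, -1.0, 1.7]
grip_width: 41.5
```

Request:
step_arm(
  targets=[
    [[0, 0, 0, 0], [0, 0, 0, 0], [0, 0, 0, 0], [0, 0, 0, 0], [0, 0, 0, 0]],
  ],
)

```text
time: 6.7
tool_pos: [432.6, 96.6, 14.3]
tcp_rot: [2.155, 1.566, 0.588]
contact_force: [0.1, 0.4, 0.0]
grip_width: 41.9
```

```bash
python3 go.py "[622.5,51.3,90]"
```

```text
t 6.7 tcp [432.6  96.6  14.3] q [0.04 0.51 2.   0.   0.63 0.04] F [0.1 0.4 0. ] w 41.9
R [[0.004, 1.0, 0.004], [0.003, 0.004, -1.0], [-1.0, 0.004, -0.003]] yaw of tool y 0.22
[622.5,51.3,90] tool shift m: [-0.075   0.19    0.0458]
```

Request:
step_arm(
  targets=[
    [[-0.038, 0, 0, 0], [-0.076, 0, 0, 0], [-0.08, 0.03, 0.008, 0], [-0.08, 0.065, 0.016, 0], [-0.08, 0.1, 0.025, 0]],
  ],
)

```text
time: 7.12
tool_pos: [533.8, 71.7, 96.2]
tcp_rot: [1.962, 1.564, 0.395]
contact_force: [0.9, -0.3, -1.2]
grip_width: 41.4
```

```bash
python3 go.py "[622.5,48.7,90]"
```

```text
t 7.1167 tcp [533.8  71.7  96.2] q [-0.01  0.5   1.67  0.    0.97 -0.02] F [ 0.9 -0.3 -1.2] w 41.4
R [[0.007, 1.0, 0.005], [0.003, 0.005, -1.0], [-1.0, 0.007, -0.003]] yaw of tool y 0.26
[622.5,48.7,90] tool shift m: [0.0067 0.0885 0.0235]
```

Request:
step_arm(
  targets=[
    [[0, 0.03, 0.008, 0], [0, 0.06, 0.016, 0], [0.005, 0.088, 0.023, 0], [0.02, 0.088, 0.023, 0], [0.03, 0.088, 0.023, 0]],
  ],
)

```text
time: 7.53
tool_pos: [622.7, 48.6, 65.1]
tcp_rot: [2.013, 1.564, 0.445]
contact_force: [-0.2, 0.1, -0.9]
grip_width: 41.5
```

```bash
python3 go.py "[622.5,48.7,21.5]"
```

```text
t 7.5333 tcp [622.7  48.6  65.1] q [-0.05  0.67  1.44  0.    1.03 -0.05] F [-0.2  0.1 -0.9] w 41.5
R [[0.006, 1.0, 0.004], [0.003, 0.004, -1.0], [-1.0, 0.006, -0.003]] yaw of tool y 0.21
[622.5,48.7,21.5] tool shift m: [ 0.0436 -0.0004  0.0001]
```

Request:
step_arm(
  targets=[
    [[0.015, 0, 0, 0], [0.03, 0, 0, 0], [0.04, 0, 0, 0], [0.043, 0, 0, 0], [0.043, 0, 0, 0]],
  ],
)

```text
time: 7.95
tool_pos: [621.6, 49.1, 21.7]
tcp_rot: [2.277, 1.566, 0.71]
contact_force: [-0.6, 0.6, -0.8]
grip_width: 41.8
```

Request:
step_arm(
  targets=[
    [[0, 0, 0, 0], [0, 0, 0, 0], [0, 0, 0, 0], [0, 0, 0, 0], [0, 0, 0, 0]],
  ],
)

```text
time: 8.37
tool_pos: [621.7, 49.2, 21.8]
tcp_rot: [2.238, 1.566, 0.671]
contact_force: [-0.9, -1.2, -0.5]
grip_width: 41.6
```

```bash
python3 go.py "[622.5,48.7,21.5]"
```

```text
t 8.3667 tcp [621.7  49.2  21.8] q [-0.05  0.73  1.47  0.    0.94 -0.05] F [-0.9 -1.2 -0.5] w 41.6
R [[0.004, 1.0, 0.004], [0.003, 0.004, -1.0], [-1.0, 0.004, -0.003]] yaw of tool y 0.24
[622.5,48.7,21.5] tool shift m: [0.0003 0.0008 0.0005]
```

Request:
step_arm(
  targets=[
    [[0, 0, 0, 0], [0, 0, 0, 0], [0, 0, 0, 0], [0, 0, 0, 0], [0, 0, 0, 0]],
  ],
  jaw=0.1,
)

```text
time: 8.78
tool_pos: [621.7, 49.1, 21.9]
tcp_rot: [2.225, 1.566, 0.658]
contact_force: [-0.8, -0.0, -0.9]
grip_width: 70.3
```

Request:
step_arm(
  targets=[
    [[-0.035, 0, 0, 0], [-0.07, 0, 0, 0], [-0.1, -0.02, 0.015, 0], [-0.1, -0.05, 0.037, 0], [-0.1, -0.08, 0.058, 0]],
  ],
)

```text
time: 9.2
tool_pos: [542.1, -10.0, 123.5]
tcp_rot: [1.774, 1.562, 0.209]
contact_force: [-0.1, -0.8, -0.3]
grip_width: 82.4
```

```bash
python3 go.py "[424,-92,115]"
```

```text
t 9.2 tcp [542.1 -10.  123.5] q [-0.16  0.47  1.63  0.    1.03 -0.17] F [-0.1 -0.8 -0.3] w 82.4
R [[0.009, 1.0, 0.006], [0.002, 0.006, -1.0], [-1.0, 0.009, -0.002]] yaw of tool y 0.32
[424,-92,115] tool shift m: [ 0.0073 -0.1187  0.0814]
```

Request:
step_arm(
  targets=[
    [[0.002, -0.03, 0.02, 0], [0.004, -0.06, 0.041, 0], [0.007, -0.09, 0.062, 0], [0.007, -0.118, 0.081, 0], [0.007, -0.118, 0.081, 0]],
  ],
)

```text
time: 9.62
tool_pos: [419.9, -93.1, 114.9]
tcp_rot: [2.007, 1.565, 0.439]
contact_force: [1.0, 0.7, -0.1]
grip_width: 82.9
```

Request:
step_arm(
  targets=[
    [[0, 0, 0, 0], [0, 0, 0, 0], [0, 0, 0, 0], [0, 0, 0, 0], [0, 0, 0, 0]],
  ],
)

```text
time: 10.03
tool_pos: [420.6, -92.7, 114.9]
tcp_rot: [1.989, 1.565, 0.423]
contact_force: [-0.5, 0.4, -0.6]
grip_width: 82.5
```

```bash
python3 go.py "[424,-92,22]"; python3 - <<'E'
from h import *
for n in("top","scene"):
    d=cap(n)
    for c in caps(d): print(n,*c)
E
```

```text
t 10.0333 tcp [420.6 -92.7 114.9] q [-0.4   0.31  1.93  0.01  0.9  -0.41] F [-0.5  0.4 -0.6] w 82.5
R [[0.005, 1.0, 0.004], [0.002, 0.004, -1.0], [-1.0, 0.005, -0.002]] yaw of tool y 0.25
[424,-92,22] tool shift m: [ 0.0929  0.0029 -0.0004]
top 251 63.6 [619.6  50.9  63. ] [619.7  51.3  63. ] 8.9
top 168 51.5 [627.7 -37.8  51. ] [627.1 -37.7  51. ] 7.1
top 556 80.9 [461.  347.6  80. ] [459.9 347.1  80. ] 13.7
scene 200 70.9 [425.5 -92.7  68. ] [425.7 -92.6  68. ] 8.1
scene 117 53.2 [631.4 -34.8  51. ] [631.3 -36.5  51. ] 6.1
scene 187 65.6 [626.3  55.   68. ] [624.4  53.9  68. ] 7.8
scene 441 83.0 [462.9 349.4  80. ] [463.4 349.5  80. ] 12.4
```

Jar 42 is on pad_b: 619.7,51 against the pad at 620.9,50.8. Next I descend on jar 50.

Request:
step_arm(
  targets=[
    [[0.02, 0.003, 0, 0], [0.045, 0.003, 0, 0], [0.07, 0.003, 0, 0], [0.088, 0.003, 0, 0], [0.093, 0.003, 0, 0]],
  ],
)

```text
time: 10.55
tool_pos: [422.5, -91.7, 19.5]
tcp_rot: [2.966, 1.567, 1.4]
contact_force: [-0.9, 0.3, -0.6]
grip_width: 82.9
```

Request:
step_arm(
  targets=[
    [[0, 0, 0, 0], [0, 0, 0, 0], [0, 0, 0, 0], [0, 0, 0, 0], [0, 0, 0, 0]],
  ],
  jaw=1,
)

```text
time: 10.97
tool_pos: [423.1, -91.9, 20.4]
tcp_rot: [2.489, 1.567, 0.923]
contact_force: [-0.5, -0.1, -0.5]
grip_width: 53.8
```

Request:
step_arm(
  targets=[
    [[0, 0, 0, 0], [0, 0, 0, 0], [0, 0, 0, 0], [0, 0, 0, 0], [0, 0, 0, 0]],
  ],
)

```text
time: 11.38
tool_pos: [423.3, -92.0, 20.6]
tcp_rot: [2.384, 1.566, 0.818]
contact_force: [-0.1, 0.4, 4.1]
grip_width: 49.6
```

```bash
python3 go.py "[635,134,110]"
```

```text
t 11.3833 tcp [423.3 -92.   20.6] q [-0.39  0.48  2.02  0.01  0.64 -0.4 ] F [-0.1  0.4  4.1] w 49.6
R [[0.003, 1.0, 0.005], [0.003, 0.005, -1.0], [-1.0, 0.003, -0.003]] yaw of tool y 0.27
[635,134,110] tool shift m: [-0.088   0.213  -0.2253]
```

Request:
step_arm(
  targets=[
    [[-0.035, 0, 0, 0], [-0.07, 0, 0, 0], [-0.092, 0.02, -0.021, 0], [-0.092, 0.045, -0.048, 0], [-0.092, 0.07, -0.074, 0]],
  ],
)

```text
time: 11.8
tool_pos: [494.2, -17.5, 114.9]
tcp_rot: [1.918, 1.564, 0.35]
contact_force: [0.4, -0.8, -1.0]
grip_width: 49.8
```

```bash
python3 go.py "[635,134.2,105]"
```

```text
t 11.8 tcp [494.2 -17.5 114.9] q [-0.19  0.41  1.77  0.    0.96 -0.2 ] F [ 0.4 -0.8 -1. ] w 49.8
R [[0.007, 1.0, 0.003], [0.002, 0.003, -1.0], [-1.0, 0.007, -0.002]] yaw of tool y 0.16
[635,134.2,105] tool shift m: [ 0.0112  0.1411 -0.1512]
```

Request:
step_arm(
  targets=[
    [[0, 0.026, -0.028, 0], [0, 0.053, -0.056, 0], [0, 0.08, -0.085, 0], [0.005, 0.107, -0.114, 0], [0.008, 0.13, -0.14, 0]],
  ],
)

```text
time: 12.22
tool_pos: [625.0, 125.0, 107.5]
tcp_rot: [1.944, 1.564, 0.377]
contact_force: [-0.0, -0.5, -0.0]
grip_width: 49.8
```

```bash
python3 go.py "[635,134.2,60]"
```

```text
t 12.2167 tcp [625.  125.  107.5] q [0.08 0.65 1.36 0.   1.13 0.07] F [-0.  -0.5 -0. ] w 49.8
R [[0.007, 1.0, 0.003], [0.003, 0.003, -1.0], [-1.0, 0.007, -0.003]] yaw of tool y 0.18
[635,134.2,60] tool shift m: [ 0.0476  0.0097 -0.0091]
```

Request:
step_arm(
  targets=[
    [[0.01, 0.008, -0.007, 0], [0.025, 0.009, -0.008, 0], [0.038, 0.009, -0.008, 0], [0.047, 0.009, -0.008, 0], [0.05, 0.009, -0.008, 0]],
  ],
)

```text
time: 12.63
tool_pos: [633.0, 133.0, 55.3]
tcp_rot: [2.246, 1.567, 0.679]
contact_force: [-0.7, -0.5, -0.4]
grip_width: 49.8
```

```bash
python3 go.py "[635,134.2,28]"
```

```text
t 12.6333 tcp [633.  133.   55.3] q [0.09 0.72 1.37 0.   1.05 0.08] F [-0.7 -0.5 -0.4] w 49.8
R [[0.003, 1.0, 0.003], [0.002, 0.003, -1.0], [-1.0, 0.003, -0.002]] yaw of tool y 0.19
[635,134.2,28] tool shift m: [ 0.0273  0.0019 -0.0011]
```

Request:
step_arm(
  targets=[
    [[0.01, 0.002, -0.001, 0], [0.02, 0.002, -0.001, 0], [0.025, 0.002, -0.001, 0], [0.027, 0.002, -0.001, 0], [0.027, 0.002, -0.001, 0]],
  ],
)

```text
time: 13.05
tool_pos: [634.9, 133.9, 28.2]
tcp_rot: [2.335, 1.568, 0.767]
contact_force: [-0.4, 0.8, 0.1]
grip_width: 49.5
```

Request:
step_arm(
  targets=[
    [[0, 0, 0, 0], [0, 0, 0, 0], [0, 0, 0, 0], [0, 0, 0, 0], [0, 0, 0, 0]],
  ],
)

```text
time: 13.47
tool_pos: [635.0, 133.9, 28.3]
tcp_rot: [2.287, 1.568, 0.719]
contact_force: [0.4, -0.0, -1.3]
grip_width: 49.8
```

```bash
python3 go.py "[635,134.2,28]"
```

```text
t 13.4667 tcp [635.  133.9  28.3] q [0.09 0.76 1.38 0.   1.   0.08] F [ 0.4 -0.  -1.3] w 49.8
R [[0.002, 1.0, 0.003], [0.002, 0.003, -1.0], [-1.0, 0.002, -0.002]] yaw of tool y 0.17
[635,134.2,28] tool shift m: [ 0.0003  0.     -0.0003]
```

Request:
step_arm(
  targets=[
    [[0, 0, 0, 0], [0, 0, 0, 0], [0, 0, 0, 0], [0, 0, 0, 0], [0, 0, 0, 0]],
  ],
  jaw=0,
)

```text
time: 13.88
tool_pos: [635.0, 133.9, 28.4]
tcp_rot: [2.252, 1.567, 0.684]
contact_force: [-1.2, 0.0, -0.2]
grip_width: 78.4
```

Request:
step_arm(
  targets=[
    [[-0.035, 0, 0, 0], [-0.07, 0, 0, 0], [-0.097, -0.02, -0.025, 0], [-0.097, -0.042, -0.052, 0], [-0.097, -0.064, -0.079, 0]],
  ],
)

```text
time: 14.3
tool_pos: [571.2, 213.1, 127.8]
tcp_rot: [2.004, 1.563, 0.434]
contact_force: [0.7, 0.6, -0.0]
grip_width: 91.9
```

```bash
python3 go.py "[462.5,348.5,120]"
```

```text
t 14.3 tcp [571.2 213.1 127.8] q [0.23 0.58 1.42 0.   1.13 0.23] F [ 0.7  0.6 -0. ] w 91.9
R [[0.007, 1.0, 0.001], [0.003, 0.001, -1.0], [-1.0, 0.007, -0.003]] yaw of tool y 0.07
[462.5,348.5,120] tool shift m: [ 0.0075 -0.1086 -0.1355]
```

Request:
step_arm(
  targets=[
    [[0.001, -0.024, -0.03, 0], [0.002, -0.048, -0.06, 0], [0.004, -0.072, -0.09, 0], [0.005, -0.096, -0.12, 0], [0.006, -0.108, -0.1355, 0]],
  ],
)

```text
time: 14.72
tool_pos: [460.0, 351.3, 121.6]
tcp_rot: [2.141, 1.563, 0.574]
contact_force: [0.1, 0.8, -0.4]
grip_width: 91.5
```

Request:
step_arm(
  targets=[
    [[0, 0, 0, 0], [0, 0, 0, 0], [0, 0, 0, 0], [0, 0, 0, 0], [0, 0, 0, 0]],
  ],
)

```text
time: 15.13
tool_pos: [461.1, 350.2, 121.6]
tcp_rot: [2.107, 1.563, 0.538]
contact_force: [-0.2, 0.1, 0.5]
grip_width: 91.7
```

```bash
python3 go.py "[462.5,348.5,30]"; python3 - <<'E'
from h import *
for n in("top","scene"):
    d=cap(n)
    for c in caps(d): print(n,*c)
E
```

```text
t 15.1333 tcp [461.1 350.2 121.6] q [0.52 0.53 1.52 0.   1.08 0.52] F [-0.2  0.1  0.5] w 91.7
R [[0.007, 1.0, 0.002], [0.004, 0.002, -1.0], [-1.0, 0.007, -0.004]] yaw of tool y 0.1
[462.5,348.5,30] tool shift m: [0.0916 0.0008 0.002 ]
top 359 75.6 [632.6 130.7  75. ] [632.7 130.6  75. ] 10.8
top 251 63.6 [619.6  50.9  63. ] [619.5  51.3  63. ] 8.9
top 166 51.6 [627.1 -37.6  51. ] [626.7 -37.5  51. ] 7.1
top 556 80.8 [460.4 347.3  80. ] [459.8 347.3  80. ] 13.7
scene 119 53.7 [632.5 -33.8  56. ] [631.3 -35.1  56. ] 5.7
scene 185 66.2 [624.5  54.7  68. ] [624.3  54.4  68. ] 7.4
scene 310 77.6 [637.  132.5  80. ] [638.5 133.   80. ] 10.2
scene 58 81.9 [462.9 368.9  80. ] [462.8 371.   80. ] 7.1
```

Jar 50 is on pad_c, about 3 mm off centre. Next I grasp jar 58.

Request:
step_arm(
  targets=[
    [[0.015, 0.001, 0.002, 0], [0.04, 0.001, 0.002, 0], [0.065, 0.001, 0.002, 0], [0.085, 0.001, 0.002, 0], [0.09, 0.001, 0.002, 0]],
  ],
)

```text
time: 15.65
tool_pos: [461.1, 347.1, 28.3]
tcp_rot: [2.208, 1.569, 0.638]
contact_force: [-0.4, -0.1, 0.9]
grip_width: 91.5
```

Request:
step_arm(
  targets=[
    [[0, 0, 0, 0], [0, 0, 0, 0], [0, 0, 0, 0], [0, 0, 0, 0], [0, 0, 0, 0]],
  ],
  jaw=1,
)

```text
time: 16.07
tool_pos: [461.7, 347.5, 29.5]
tcp_rot: [2.147, 1.567, 0.577]
contact_force: [-0.3, 0.1, 0.1]
grip_width: 63.4
```

Request:
step_arm(
  targets=[
    [[0, 0, 0, 0], [0, 0, 0, 0], [0, 0, 0, 0], [0, 0, 0, 0], [0, 0, 0, 0]],
  ],
)

```text
time: 16.48
tool_pos: [462.0, 347.6, 30.0]
tcp_rot: [2.145, 1.566, 0.575]
contact_force: [-0.3, -0.3, 3.7]
grip_width: 57.6
```

```bash
python3 go.py "[644,216.3,90]"
```

```text
t 16.4833 tcp [462.  347.6  30. ] q [0.51 0.65 1.61 0.   0.88 0.51] F [-0.3 -0.3  3.7] w 57.6
R [[0.004, 1.0, 0.001], [0.003, 0.001, -1.0], [-1.0, 0.004, -0.003]] yaw of tool y 0.04
[644,216.3,90] tool shift m: [-0.0596  0.1822  0.1313]
```

Request:
step_arm(
  targets=[
    [[-0.03, 0, 0, 0], [-0.06, 0.005, 0.004, 0], [-0.062, 0.03, 0.022, 0], [-0.062, 0.06, 0.044, 0], [-0.062, 0.09, 0.065, 0]],
  ],
)

```text
time: 16.9
tool_pos: [552.4, 282.2, 92.8]
tcp_rot: [2.103, 1.565, 0.535]
contact_force: [0.6, 0.6, -2.1]
grip_width: 57.9
```

```bash
python3 go.py "[644,215.7,85]"
```

```text
t 16.9 tcp [552.4 282.2  92.8] q [0.35 0.64 1.42 0.   1.08 0.35] F [ 0.6  0.6 -2.1] w 57.9
R [[0.005, 1.0, 0.003], [0.003, 0.003, -1.0], [-1.0, 0.005, -0.003]] yaw of tool y 0.15
[644,215.7,85] tool shift m: [0.0081 0.0914 0.0668]
```

Request:
step_arm(
  targets=[
    [[0, 0.025, 0.018, 0], [0, 0.05, 0.036, 0], [0, 0.075, 0.055, 0], [0.008, 0.09, 0.0655, 0], [0.02, 0.09, 0.0655, 0]],
  ],
)

```text
time: 17.32
tool_pos: [646.5, 213.8, 73.3]
tcp_rot: [1.851, 1.561, 0.28]
contact_force: [-0.2, -0.6, -1.4]
grip_width: 57.6
```

```bash
python3 go.py "[644,215.7,55]"
```

```text
t 17.3167 tcp [646.5 213.8  73.3] q [0.21 0.76 1.24 0.   1.13 0.21] F [-0.2 -0.6 -1.4] w 57.6
R [[0.009, 1.0, -0.001], [0.003, -0.001, -1.0], [-1.0, 0.009, -0.003]] yaw of tool y -0.06
[644,215.7,55] tool shift m: [ 0.0183 -0.0026 -0.0019]
```

Request:
step_arm(
  targets=[
    [[0.008, -0.002, -0.002, 0], [0.016, -0.002, -0.002, 0], [0.024, -0.002, -0.002, 0], [0.026, -0.002, -0.002, 0], [0.026, -0.002, -0.002, 0]],
  ],
)

```text
time: 17.73
tool_pos: [643.6, 216.6, 46.4]
tcp_rot: [1.88, 1.563, 0.309]
contact_force: [0.7, 0.1, -1.6]
grip_width: 57.6
```

```bash
python3 go.py "[644,215.7,37.5]"
```

```text
t 17.7333 tcp [643.6 216.6  46.4] q [0.21 0.78 1.27 0.   1.08 0.21] F [ 0.7  0.1 -1.6] w 57.6
R [[0.007, 1.0, 0.0], [0.002, 0.0, -1.0], [-1.0, 0.007, -0.002]] yaw of tool y 0.01
[644,215.7,37.5] tool shift m: [0.0089 0.0003 0.0009]
```

Request:
step_arm(
  targets=[
    [[0.003, 0, 0.001, 0], [0.006, 0, 0.001, 0], [0.008, 0, 0.001, 0], [0.009, 0, 0.001, 0], [0.009, 0, 0.001, 0]],
  ],
)

```text
time: 18.15
tool_pos: [643.6, 215.6, 37.2]
tcp_rot: [1.88, 1.563, 0.31]
contact_force: [-1.0, -0.2, -1.6]
grip_width: 57.5
```

Request:
step_arm(
  targets=[
    [[0, 0, 0, 0], [0, 0, 0, 0], [0, 0, 0, 0], [0, 0, 0, 0], [0, 0, 0, 0]],
  ],
)

```text
time: 18.57
tool_pos: [643.6, 215.6, 37.4]
tcp_rot: [1.88, 1.563, 0.309]
contact_force: [-0.3, -1.0, -2.2]
grip_width: 57.7
```

```bash
python3 go.py "[644,215.7,37.5]"
```

```text
t 18.5667 tcp [643.6 215.6  37.4] q [0.21 0.79 1.28 0.   1.06 0.21] F [-0.3 -1.  -2.2] w 57.7
R [[0.007, 1.0, 0.0], [0.002, 0.0, -1.0], [-1.0, 0.007, -0.002]] yaw of tool y 0.01
[644,215.7,37.5] tool shift m: [-0.0001  0.0004 -0.0001]
```

Request:
step_arm(
  targets=[
    [[0, 0, 0, 0], [0, 0, 0, 0], [0, 0, 0, 0], [0, 0, 0, 0], [0, 0, 0, 0]],
  ],
  jaw=0,
)

```text
time: 18.98
tool_pos: [643.8, 215.6, 37.6]
tcp_rot: [1.872, 1.563, 0.301]
contact_force: [0.0, -0.1, -0.1]
grip_width: 86.6
```

Request:
step_arm(
  targets=[
    [[-0.035, 0, 0, 0], [-0.07, 0, 0, 0], [-0.105, 0, 0, 0], [-0.13, -0.025, 0, 0], [-0.14, -0.06, 0, 0]],
  ],
)

```text
time: 19.4
tool_pos: [585.7, 215.3, 181.4]
tcp_rot: [1.827, 1.554, 0.255]
contact_force: [-0.3, -0.4, 0.7]
grip_width: 91.4
```

Request:
step_arm(
  targets=[
    [[0, -0.03, 0, 0], [0, -0.06, 0, 0], [0, -0.09, 0, 0], [0, -0.1, 0, 0], [0, -0.1, 0, 0]],
  ],
)

```text
time: 19.82
tool_pos: [483.4, 215.6, 180.4]
tcp_rot: [1.837, 1.554, 0.266]
contact_force: [0.6, 0.9, -0.5]
grip_width: 91.8
```

```bash
python3 go.py; python3 - <<'E'
from h import *
for n in("top","scene"):
    d=cap(n); save(d,f"pics/{n}2.png")
    for c in caps(d): print(n,*c)
E
```

```text
t 19.8167 tcp [483.4 215.6 180.4] q [ 0.27  0.38  1.6  -0.    1.14  0.27] F [ 0.6  0.9 -0.5] w 91.8
R [[0.016, 1.0, 0.0], [0.004, -0.0, -1.0], [-1.0, 0.016, -0.004]] yaw of tool y -0.0
top 497 87.5 [640.5 215.5  87. ] [641.3 215.9  87. ] 12.7
top 361 75.4 [632.6 130.7  75. ] [632.7 130.7  75. ] 10.8
top 252 63.5 [618.5  50.8  63. ] [619.5  51.2  63. ] 9.0
top 168 51.3 [626.4 -37.5  51. ] [627.  -37.8  51. ] 7.1
scene 118 53.7 [631.5 -35.   56. ] [631.3 -35.2  56. ] 5.9
scene 187 65.9 [625.4  55.9  68. ] [624.3  54.   68. ] 7.6
scene 310 77.9 [637.9 133.5  80. ] [637.8 132.9  80. ] 10.0
scene 468 90.0 [644.6 217.5  87. ] [645.5 217.8  87. ] 12.5
```

View pics/scene2.png

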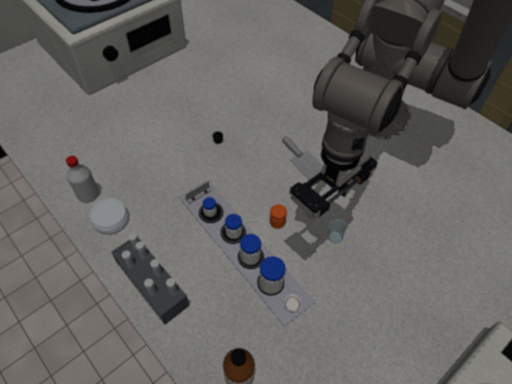

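The four jars stand upright on the pads at (209,207), (233,226), (250,248) and (271,272), in order of size from the stop at (199,190). The beaker at (337,231) has not moved, and all offsets are about 3 mm or less.

```bash
python3 -c "
from plant import bot
print(bot.close_job())"
```

```text
the job is handed in; nothing more can be done
None
```

All four jars are on the strip in order of size, and I handed the job in at about 20 s of the 107 s allowed. Counted from the steel stop, pad_a to pad_d carry the 34, 42, 50 and 58 mm jars. No verdict was reported.

- **Centring:** in the last top-camera picture the jars are about 3, 1, 4 and 1 mm from their pad centres (limit 13 mm). The two cameras disagree by about 4–5 mm in absolute position, a steady offset that applies to jars and pads alike.
- **Height and uprightness:** cap heights match each jar standing on its pad, and the pictures show all four upright. I did not measure tilt as a number.
- **Beaker:** it looks unmoved in the picture. I judged this by eye and did not measure its position again at the end.
- **Robot:** it was clear of everything, with the gripper open. Wrist force stayed below about 5 N in every reading I took.

While closing on the 42 mm jar, the gripper slid it about 5 mm on the table. It stayed upright.

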